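# Hold a module against the sprung contact of a test jig

## Task

On the soldering bench, swing the red-handled lever of the test jig fully open, clear of the channel, and leave it open. Then pick up the teal module, lower it between the jig's two low rails with its brass end facing the brass plunger, and press it along the channel against the spring until that brass end sits squarely against both steel stops, firmly but without ramming it. Finish while still holding it there with the gripper: do not let go, and do not shift the solder reel, the iron stand or the screwdriver.

Things in the scene. Friction and masses are not known exactly. Their poses are not given: they have to be found in the camera images.
- jig: Test jig fixed to the bench: grey plate 220 (x) x 150 (y) x 12 mm high. Origin: centre of its underside. +x is the pressing direction, towards the blue plunger housing (x +60 to +100, y +-45, top 64 mm above bench). Two rails along x (-60 to +55), 10 mm wide and 10 mm above the plate (rail tops 22 mm above bench), leave between them a channel 44 mm wide, centred on y = 0.
- stop_face (a point): Point on the jig midway between the two steel stops, in the plane of their faces (which look to the jig's -x), 36 mm above the bench; jig frame (+55, 0, +36) mm. Axes as the jig's.
- stops: The two fixed steel stop pads on the housing, each 9 mm wide and 24 mm high, centred 12.5 mm either side of the plunger's axis, their faces at jig x = +55 mm. Origin: midway between them, 5 mm behind the face plane.
- plunger_tip (a point): Round tip of the brass plunger (11 mm diameter), which at rest stands 10 mm proud of the stop faces, at jig (+45, 0, +36) mm; it moves to the jig's +x as it is pressed.
- plunger (a joint): Travel of the sprung plunger in m: 0 at rest (out), 0.010 when its tip is level with the stop faces. The spring pushes back with about 4 N at the start and 9 N at 0.010 m.
- lever_handle (a point): Middle of the upright red peg handle of the lever: 14 mm diameter, 38 mm tall, from 45 to 83 mm above the bench (this point 64 mm above it); 95 mm from the hinge. The lever is a flat steel bar 14 mm wide whose top is 45 mm and underside 35 mm above the bench.
- lever_hinge (a point): Upright hinge axis of the lever, beside the channel at jig (-25, +55) mm, 35 mm above the bench.
- lever (a joint): Angle of the lever in rad: 0 = shut, lying across the channel towards the jig's -y; it grows clockwise seen from above, 1.57 = pointing to the jig's -x, alongside the channel; end stop (fully open) at 1.9. It moves stiffly (about 1 N at the handle) and stays where it is left. It starts between 0 and 0.5.
- module: Teal box-shaped electronics module, 70 (x) x 34 (y) x 40 mm high, about 0.16 kg, loose on the bench, brass contact plate over its whole +x end. Origin: centre of its underside; x towards the brass end, z up.
- module_nose (a point): Point on the module's brass end face, 35 mm ahead of its centre, 24 mm above its underside.
- reel: Bystander: steel-grey solder reel standing on its flat face, 60 mm diameter, 36 mm high. Origin: centre of its underside.
- iron_stand: Bystander: soldering-iron stand, round dark base 84 mm diameter, with a slanting wire coil up to about 145 mm high. Origin: centre of its underside.
- screwdriver: Bystander: screwdriver with teal handle, 180 mm long, lying on the bench.
Things that resemble listed ones, but are neither listed nor needed, are in the scene too. Several things look just like the module: the one meant starts farthest to the robot's right.

How it is judged (in metres and radians):
On the way, in this order (a step that is already met when the one before it is completed fails the run):
1. the lever is swung open, clear of the channel, before the plunger is pressed (value of joint lever above 1.4 rad and value of joint plunger below 0.002 m), for 0.2 s.
2. the module presses the plunger in (value of joint plunger above 0.004 m and contact force between module and jig above 1 N and value of joint lever above 1.4 rad).
At the end, for the whole second after the job is handed in: For the last second: lever open over 1.4 rad; plunger in over 8.5 mm; brass end bearing on the stops with over 1 N, within 9 mm of their centre, square within 0.1 rad, upright within 0.15 rad; module under 10 mm above the channel floor, at rest, held by the fingers (value of joint lever above 1.4 rad and value of joint plunger above 0.0085 m and contact force between module and stops above 1 N and horizontal distance between module_nose and stop_face below 0.009 m and z of module_nose in the frame of jig between 0.03 and 0.046 m and angle between the x axis of module and the x axis of jig, either way round below 0.1 rad and angle between module's own z axis and vertical below 0.15 rad and contact force between module and the fingers above 1 N and linear speed of module below 0.02 m/s); the arm keeps its last pose, push and grip.
It fails at once if the module was rammed against the stops (over 60 N) (contact force between module and stops above 60 N).
It fails at once if the solder reel was shifted by more than 20 mm (distance of reel from where it was at the start of the episode above 0.02 m).
It fails at once if the iron stand was shifted by more than 20 mm (distance of iron_stand from where it was at the start of the episode above 0.02 m).
It fails at once if the screwdriver was shifted by more than 20 mm (distance of screwdriver from where it was at the start of the episode above 0.02 m).
It also fails if it takes over 67 s, if anything falls off the work surface, if the arm or the gripper's body presses on something with over 40 N, if the wrist force passes 120 N, or if a joint passes its speed limit or range.

## Robot

A 6-joint arm with a two-finger parallel gripper is mounted at the origin on the work surface. World frame = base frame: x ahead of the robot, y to its left, z up, the work surface at z = 0. Lengths are in mm, angles in degrees, forces in N, time in s.
With the tool pointing down it reaches from about 300 to 850 mm from the base axis. Payload 4.2 kg.
Tool frame: the origin (TCP) lies on the front face of the gripper's body, between the roots of the fingers; the fingertips stand 78 mm ahead of it and the grasp point (between the pads) lies 60 mm ahead of it; x points along the fingers, y is the direction in which the jaws open and shut, and the axes are right-handed (so a half turn about x gives the same grasp; the last joint's range is limited). The gripper opens to 91 mm and grips with 3 to 60 N. Pads are 32 mm wide; open, the fingers measure 118 mm over their backs; the gripper's body (76 mm by 178 mm) begins 60 mm behind the grasp point.
Start: joints at [68.468, 18.312, 89.639, -0, 72.044, -1.146], TCP at [200.296, 538.996, 292.276] pointing down, gripper open.
Joint ranges: [-177.97, 177.97], [-48.28, 115.42], [12.27, 149.76], [-77.06, 257.06], [2.81, 150.46], [-146.56, 146.56]. Speed limits (degrees/s): [147.25, 147.25, 180, 180, 180, 180].

## Interface

Orientations are given as [roll, pitch, yaw] about the fixed x, y, z axes, in that order (R = Rz(yaw) Ry(pitch) Rx(roll)).
In Python, from workcell import status, viewer, env gives the robot as it stands. The module is installed in compiled form; this text tells all that it offers.
- The arm moves only by the tool move_arm, never from a script. Its argument "moves" is a list of rows, each a list of 3 entries, a list of its own where there are three numbers: the shift along the tool's x, y, z in cm, then the turn about the tool's x in rad, then the gripper's target within -1 to 1 (fully open at 1, half-way at 0, shut at -1). A call has 1 to 20 rows; each row is the pose to reach, as a shift and turn from the pose commanded when the call began, along the tool's axes at that moment; what a row does not reach only later rows make up. A row lasts 1/8 s, in which the tool goes at most 62.5 mm and 10.7 degrees, less where a joint would pass 70% of its speed; a pose out of reach is approached as far as the arm can. A call with a gripper value outside its range is refused whole. The fingers move at their own pace and stop on an object; "force" is the grip in N (left out, the last holds). Time passes only in rows, so rows that repeat a pose let the fingers close. It gives the time, the measured TCP pose, the force and the opening at its end, in the units of the state.
- status.state(): the state, without advancing time (a new reading comes with each control period).
- viewer.grab_frame(name): name is "scene" or "side" or "wrist"; returns the picture (384x512x3 uint8, red, green, blue); there is no depth.
- viewer.get_calibration(name): a dict with "camera_matrix" (3x3 intrinsics, pixels), "eye" and "rotation" of the camera in the world. Camera axes: x right, y down, z forward; pixel columns grow to the right and rows downward; lengths in mm; the calibration is good to about 2 mm. The wrist camera is an equidistant fisheye: a pixel r from the principal point sees the ray r / f radians off the axis. A picture is of the moment at which its call begins: read the wrist's pose just before it. get_calibration takes no time and is no camera call; for the wrist camera it gives the pose at the moment of the call.
- env.job_done(): hands the job in, once; it reports no verdict.
The state is a dict: "time_s": time; "qpos": joint angles; "qvel": joint speeds; "effort": joint torques, N m; "ee_pos": TCP position; "ee_rot": TCP orientation; "force": force on the tool from outside, world axes, zero at the start; "torque": the same for the moment, N m; "gripper_width": finger opening in mm.
Only numpy, scipy, OpenCV 4.12 (cv2) and the standard library are available. Lean on these libraries where they do the work, as an engineer would, in place of code of your own. Each camera call takes 0.05 s, during which the arm holds its last target.

## Working session

There is one attempt and no reset: what is moved stays moved. The work goes in short steps, Python scripts to look and compute and a tool call to move; the robot and the scene stay as the last step left them, time stands still between calls to the robot, and variables do not carry over. Pictures are saved under pics/ and viewed, and the job is handed in when it is done.

Besides the shell and the picture viewer there is one more tool, called after "Request:" as name(argument=value, ...), one argument or row to a line, values as JSON. move_arm: Moves the arm, as the interface text tells. Its arguments: {"type":"object","properties":{"moves":{"type":"array","items":{"type":"array"}},"force":{"type":"number"}},"required":["moves"]}

```bash
mkdir -p pics
python3 - <<'E'
from workcell import status, viewer, env
import cv2,numpy as np
s=status.state();print(s)
for n in ["scene","side","wrist"]:
    c=viewer.get_calibration(n);print(n,{k:np.round(v,3).tolist() for k,v in c.items() if not isinstance(v,str)})
    im=viewer.grab_frame(n);cv2.imwrite(f"pics/{n}0.png",im[:,:,::-1])
E
```

```text
{'time_s': 0.0, 'qpos': array([ 6.84678347e+01,  1.83532000e+01,  8.97087724e+01,  1.64565457e-03,
        7.20436508e+01, -1.14504204e+00]), 'qvel': array([-0.10599122, -0.05163389, -0.0263385 ,  0.06404582, -0.08056424,
        0.00753551]), 'effort': array([-5.98198258e-04, -4.12473571e+01, -2.31975174e+01,  7.27832504e-02,
        4.60175006e-02, -1.29155715e-04]), 'ee_pos': array([200.15312678, 538.63528715, 291.38849549]), 'ee_rot': array([ -91.99368231,   89.89436515, -112.38131436]), 'force': array([-3.00505338e-01,  7.45033605e-04,  8.32348141e-01]), 'torque': array([-0.02492445, -0.00416884, -0.02706313]), 'gripper_width': 91.47414464785336}
scene {'camera_matrix': [[398.274, 0.0, 254.678], [0.0, 398.274, 192.234], [0.0, 0.0, 1.0]], 'eye': [1107.106, 544.101, 1081.046], 'rotation': [-143.354, -0.502, 135.937]}
side {'camera_matrix': [[432.624, 0.0, 255.374], [0.0, 432.624, 194.438], [0.0, 0.0, 1.0]], 'eye': [276.932, -1042.82, 1007.085], 'rotation': [-131.25, 0.396, -15.9]}
wrist {'camera_matrix': [[297.319, 0.0, 256.656], [0.0, 297.319, 186.888], [0.0, 0.0, 1.0]], 'eye': [123.736, 567.1, 383.349], 'rotation': [163.409, 0.084, 69.621]}
```

View pics/scene0.png

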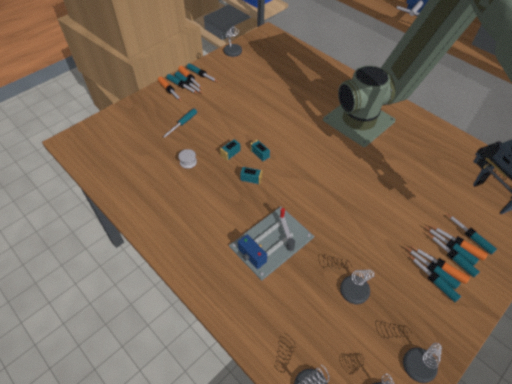

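View pics/side0.png

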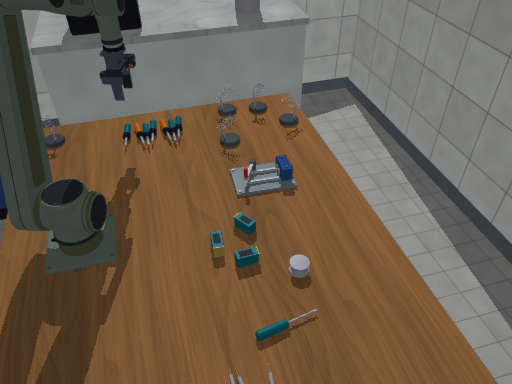

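View pics/wrist0.png

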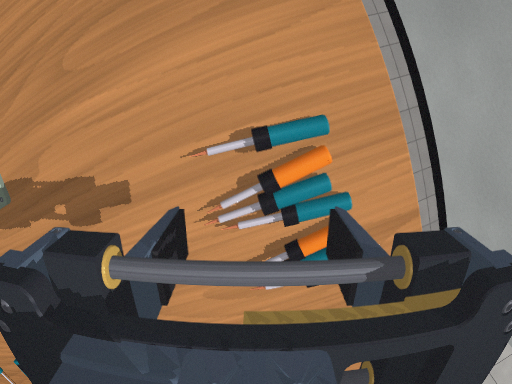

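The scene view shows the jig near (272,242), three teal modules near (230,148), (260,150) and (250,175), and the reel at (187,158). The side view shows the jig at (263,178) and the modules at (244,224), (217,243) and (247,257). Next I'll enlarge crops and measure them.

```bash
cat > h.py <<'E'
from workcell import status, viewer, env
import cv2,numpy as np
from scipy.spatial.transform import Rotation as Ro
np.set_printoptions(precision=1,suppress=True)
def cal(n):
    c=viewer.get_calibration(n); return np.array(c['camera_matrix']),np.array(c['eye']),Ro.from_euler('xyz',c['rotation'],degrees=True).as_matrix()
def ray(n,px,c=None):
    K,e,R=c or cal(n); d=np.array([(px[0]-K[0,2])/K[0,0],(px[1]-K[1,2])/K[1,1],1.])
    if n=='wrist':
        r=np.hypot(d[0],d[1]); d=np.array([d[0]/r*np.sin(r),d[1]/r*np.sin(r),np.cos(r)]) if r>1e-9 else d
    return e,R@d
def onz(n,px,z,c=None):
    e,d=ray(n,px,c); return e+d*(z-e[2])/d[2]
def tri(n1,p1,n2,p2):
    e1,d1=ray(n1,p1);e2,d2=ray(n2,p2);d1/=np.linalg.norm(d1);d2/=np.linalg.norm(d2)
    t=np.linalg.lstsq(np.c_[d1,-d2],e2-e1,rcond=None)[0];a=e1+t[0]*d1;b=e2+t[1]*d2
    return (a+b)/2,np.linalg.norm(a-b)
def proj(n,P,c=None):
    K,e,R=c or cal(n);q=R.T@(np.array(P,float)-e)
    if n=='wrist':
        th=np.arctan2(np.hypot(q[0],q[1]),q[2]);u=q[:2]/np.hypot(q[0],q[1])*th
    else: u=q[:2]/q[2]
    return u*K[0,0]+K[:2,2]
def crop(im,x0,y0,x1,y1,s,f):
    cv2.imwrite(f,cv2.resize(im[y0:y1,x0:x1,::-1],None,fx=s,fy=s,interpolation=cv2.INTER_CUBIC))
E
python3 - <<'E'
from h import *
a=cv2.imread('pics/scene0.png')[:,:,::-1];b=cv2.imread('pics/side0.png')[:,:,::-1]
crop(a,215,135,315,280,4,'pics/c1.png');crop(b,200,145,320,285,4,'pics/c2.png')
for p in [(230,148),(260,150),(250,175)]: print('scene',p,onz('scene',p,30))
for p in [(244,224),(217,243),(247,257)]: print('side',p,onz('side',p,30))
print(onz('scene',(187,158),18),onz('side',(299,267),18),onz('scene',(272,242),12))
E
```

```text
scene (230, 148) [ 483.3 -214.4   30. ]
scene (260, 150) [ 412.2 -133.3   30. ]
scene (250, 175) [517.4 -74.8  30. ]
side (244, 224) [501.9 -96.3  30. ]
side (217, 243) [ 402.4 -151.9   30. ]
side (247, 257) [ 475.6 -230.9   30. ]
[ 618.8 -292.3   18. ] [ 613.4 -299.8   18. ] [641.  152.3  12. ]
```

View pics/c1.png

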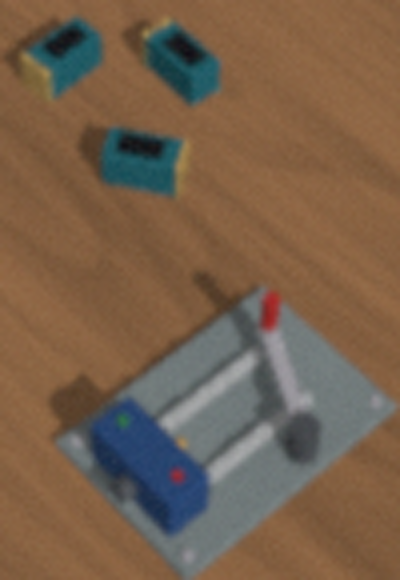

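View pics/c2.png

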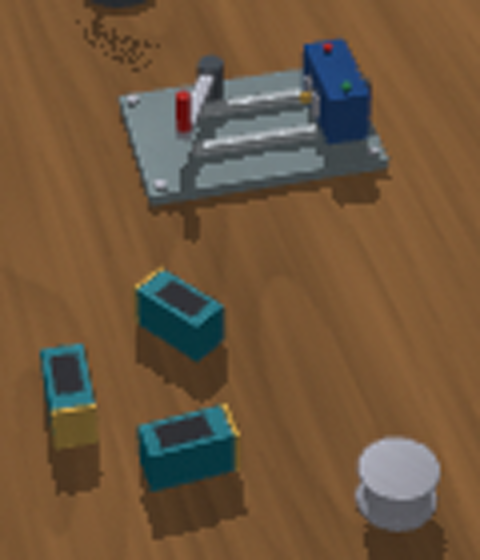

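Three look-alikes, as (x,y) estimates: A, scene (230,148) / side (247,257), at (480,-222). B, scene (260,150) / side (217,243), at (407,-142). C, scene (250,175) / side (244,224), at (510,-85). The robot's right is -y, so A is the one meant: it is farthest right, and its brass end points roughly to +x. Next, a coarse jig pose.

Run:
```python
from h import *
s=lambda x,y:(215+x/4-.4,135+y/4-.4)
d=lambda x,y:(200+x/4-.4,145+y/4-.4)
P=dict(a=s(262,288),b=s(398,405),c=s(187,577),e=s(57,438))
for k,v in P.items(): print('scene',k,onz('scene',v,12))
P=dict(a=d(122,97),b=d(152,200),c=d(387,160))
for k,v in P.items(): print('side',k,onz('side',v,12))
print('handle top',tri('scene',s(272,295),'side',d(183,93)), onz('scene',s(272,295),83),onz('side',d(183,93),83))
print('hinge', tri('scene',s(303,425),'side',d(210,65)))
st=status.state();print(st['ee_rot'],Ro.from_euler('xyz',st['ee_rot'],degrees=True).as_matrix())
K,e,R=cal('wrist'); T=Ro.from_euler('xyz',st['ee_rot'],degrees=True).as_matrix()
print('cam in tool',T.T@(e-st['ee_pos']));print(T.T@R)
```

```text
scene a [527.9  78.3  12. ]
scene b [531.3 227.3  12. ]
scene c [749.6 215.8  12. ]
scene e [741.2  66.3  12. ]
side a [530.2 216.7  12. ]
side b [521.4  67.   12. ]
side c [736.5  60.4  12. ]
handle top (array([564.9, 118.6,  81.9]), np.float64(0.25784839042124014)) [565.6 119.   83. ] [564.4 117.3  83. ]
hinge (array([612. , 199.4,  44.1]), np.float64(1.527716622626054))
[ -91.5   89.9 -111.9] [[-0.   0.3  0.9]
 [-0.   0.9 -0.3]
 [-1.  -0.  -0. ]]
cam in tool [-91.8  -0.1 -81.6]
[[-0.  -0.3  1. ]
 [ 1.   0.   0. ]
 [-0.   1.   0.3]]
```

```bash
cat >> h.py <<'E'
def go(P,yaw=None,st=None):
    """shift (cm, tool axes) and turn (rad) from present pose to TCP P with tool y at world angle yaw deg"""
    st=st or status.state();T=Ro.from_euler('xyz',st['ee_rot'],degrees=True).as_matrix()
    d=T.T@(np.array(P,float)-st['ee_pos'])/10
    ya=np.degrees(np.arctan2(T[1,1],T[0,1])); t=0 if yaw is None else np.radians(ya-yaw)
    t=(t+np.pi)%(2*np.pi)-np.pi
    print('shift',np.round(d,2),'turn',round(t,3),'yaw now',round(ya,1)); return d,t
E
python3 - <<'E'
from h import *
go((613,100,292),-29)
st=status.state()
for n,p in [('scene',(355,292)),('scene',(421,365)),('side',(230,141)),('side',(228,110)),('side',(289,120)),('scene',(180,123)),('side',(290,324))]: print(n,p,onz(n,p,0))
E
```

```text
shift [ -0.  -26.7  54. ] turn 1.721 yaw now 69.6
scene (355, 292) [580.8 426.3   0. ]
scene (421, 365) [616.6 664.8   0. ]
side (230, 141) [576.  413.4   0. ]
side (228, 110) [624.9 658.3  -0. ]
side (289, 120) [862.1 498.4   0. ]
scene (180, 123) [ 517.7 -467.6    0. ]
side (290, 324) [ 530.6 -459.2    0. ]
```

Request:
move_arm(
  moves=[
    [[0,-1,2],0.07,1],
    [[0,-3,6],0.2,1],
    [[0,-5.5,11],0.36,1],
    [[0,-8,16],0.52,1],
    [[0,-10.5,21],0.68,1],
    [[0,-13,26],0.84,1],
    [[0,-15.5,31],1.0,1],
    [[0,-18,36],1.16,1],
    [[0,-20.5,41],1.32,1],
    [[0,-23,46],1.48,1],
    [[0,-25,50.5],1.62,1],
    [[0,-26.3,53],1.7,1],
    [[0,-26.7,54],1.72,1],
    [[0,-26.7,54],1.72,1],
    [[0,-26.7,54],1.72,1],
  ],
)

```text
time_s: 2.02
ee_pos: [612.6, 101.3, 292.4]
ee_rot: [-96.0, 90.0, 145.2]
force: [-0.8, 0.8, -0.2]
gripper_width: 91.2
```

Run:
```python
from h import *
st=status.state();print(st['ee_pos'],st['ee_rot'],st['qpos'],st['force'])
im=viewer.grab_frame('wrist');cv2.imwrite('pics/w1.png',im[:,:,::-1])
np.save('w1.npy',np.array([0]));
import pickle;pickle.dump(cal('wrist'),open('w1.pkl','wb'))
crop(im,0,0,512,384,1.5,'pics/w1b.png')
```

```text
[612.6 101.3 292.4] [-96.   90.  145.2] [ 8.3 22.5 83.2  0.  74.3 37.2] [-0.8  0.8 -0.2]
```

View pics/w1b.png

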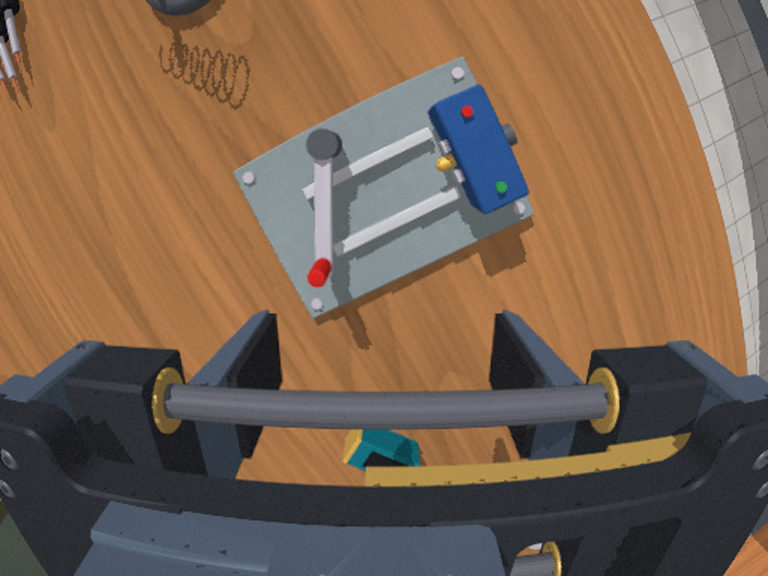

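The wrist view shows the jig in full: plate corners near (235,172), (462,58), (533,212) and (315,317) in the 1.5x picture, the red peg top at (318,275), the hinge cap at (324,145) and the plunger at (446,163).

Run:
```python
from h import *
import pickle
c=pickle.load(open('w1.pkl','rb'))
w=lambda x,y:(x/1.5-.17,y/1.5-.17)
im=cv2.imread('pics/w1.png');hsv=cv2.cvtColor(im,cv2.COLOR_BGR2HSV)
C=np.array([onz('wrist',w(*p),12,c)[:2] for p in [(235,172),(315,317),(533,212),(462,58)]]) # -x+y,-x-y,+x-y,+x+y
ref=np.array([[-110,75],[-110,-75],[110,-75],[110,75.]])
a=C-C.mean(0);th=np.arctan2((ref[:,0]*a[:,1]-ref[:,1]*a[:,0]).sum(),(ref*a).sum());print(C,C.mean(0),np.degrees(th))
J=C.mean(0);R2=np.array([[np.cos(th),-np.sin(th)],[np.sin(th),np.cos(th)]])
print('res',(C-J)@R2-ref)
f=lambda px,z,l:print(l,onz('wrist',px,z,c)[:2],'jig',R2.T@(onz('wrist',px,z,c)[:2]-J))
# rivets? plunger tip ball, rails ends
f(w(440,164),36,'plunger tip'); f(w(310,193),22,'rail+ start(-60,~27)'); f(w(341,250),22,'rail-')
for p,l in [((430,105),'-x+y (60,45)'),((481,86),'(100,45)'),((528,192),'(100,-45)'),((484,213),'12?')]: f(w(*p),64,'house '+l)
m=cv2.inRange(hsv,(0,150,80),(8,255,255))|cv2.inRange(hsv,(172,150,80),(180,255,255));m[:150]=0;m[220:]=0
ys,xs=np.nonzero(m);print(xs.min(),xs.max(),ys.min(),ys.max())
f(w(318,278),83,'peg top');f(w(324,145),50,'hinge')
```

```text
[[531.6 222.9]
 [525.6  76. ]
 [740.3  68. ]
 [745.8 213. ]] [635.8 145. ] -2.353814026942303
res [[ 2.6 -1.4]
 [ 2.7  1.6]
 [-2.4  2.4]
 [-2.9 -2.5]]
plunger tip [683.9 143.9] jig [48.1  0.9]
rail+ start(-60,~27) [581.2 173.2] jig [-55.7  26. ]
rail- [579.6 119.2] jig [-55.1 -28.1]
house -x+y (60,45) [695.2 187. ] jig [57.6 44.5]
house (100,45) [734.9 183. ] jig [97.5 42. ]
house (100,-45) [730.8  98. ] jig [ 96.8 -43.1]
house 12? [693.6  99.4] jig [ 59.6 -43.2]
205 220 173 190
peg top [567.  118.6] jig [-67.7 -29.1]
hinge [614.  199.3] jig [-24.1  53.4]
```

Run:
```python
from h import *
d0,_=go((567,118.6,132),-29.2)
th=np.radians(-2.35);R2=np.array([[np.cos(th),-np.sin(th)],[np.sin(th),np.cos(th)]])
H=np.array([636,145])+R2@np.array([-25,55])
# arc relative to peg pose, tool axes at yaw -29.2 : y=(cos,sin), z = x_tool(down) cross y
y=np.array([np.cos(np.radians(-29.2)),np.sin(np.radians(-29.2))]);z=np.array([y[1],-y[0]])
st=status.state();T=Ro.from_euler('xyz',st['ee_rot'],degrees=True).as_matrix();print(T[:2,2],z)
P0=np.array([567,118.6])
for t in np.arange(0.47,1.96,0.1):
    p=H+R2@(95*np.array([-np.sin(t),-np.cos(t)])); print(round(t,2),p,'yz cm',np.round([(p-P0)@y/10,(p-P0)@z/10],2),'turn',round((t-.47),2))
```

```text
shift [16.1 -4.8  0.7] turn 0.006 yaw now -28.9
[-0.5 -0.9] [-0.5 -0.9]
0.47 [566.8 118.1] yz cm [0.  0.1] turn 0.0
0.57 [558.8 123.2] yz cm [-0.9  0. ] turn 0.1
0.67 [551.3 129. ] yz cm [-1.9 -0.1] turn 0.2
0.77 [544.4 135.5] yz cm [-2.8 -0.4] turn 0.3
0.87 [538.2 142.7] yz cm [-3.7 -0.7] turn 0.4
0.97 [532.8 150.5] yz cm [-4.5 -1.1] turn 0.5
1.07 [528.1 158.8] yz cm [-5.3 -1.6] turn 0.6
1.17 [524.4 167.5] yz cm [-6.1 -2.2] turn 0.7
1.27 [521.5 176.6] yz cm [-6.8 -2.8] turn 0.8
1.37 [519.5 185.9] yz cm [-7.4 -3.5] turn 0.9
1.47 [518.4 195.3] yz cm [-8.  -4.3] turn 1.0
1.57 [518.4 204.8] yz cm [-8.4 -5.2] turn 1.1
1.67 [519.2 214.3] yz cm [-8.8 -6. ] turn 1.2
1.77 [521.  223.6] yz cm [-9.1 -6.9] turn 1.3
1.87 [523.7 232.7] yz cm [-9.3 -7.8] turn 1.4
```

Request:
move_arm(
  moves=[
    [[2,-1.5,0.2],0,0.3],
    [[5,-3.5,0.5],0,0.3],
    [[8,-4.8,0.7],0,0.3],
    [[9.5,-4.8,0.7],0,0.3],
    [[11,-4.8,0.7],0,0.3],
    [[12.5,-4.8,0.7],0,0.3],
    [[14,-4.8,0.7],0,0.3],
    [[15.3,-4.8,0.7],0,0.3],
    [[16.1,-4.8,0.7],0,0.3],
    [[16.1,-4.8,0.7],0,0.3],
    [[16.1,-4.8,0.7],0,0.3],
  ],
  force=6,
)

```text
time_s: 3.45
ee_pos: [568.4, 117.8, 131.7]
ee_rot: [132.9, 89.9, 14.0]
force: [-0.9, -0.1, -0.7]
gripper_width: 59.3
```

Run:
```python
from h import *
st=status.state();print(st['ee_pos'],st['qpos'],st['force'],st['gripper_width'])
im=viewer.grab_frame('wrist')
crop(im,0,0,512,384,1.5,'pics/w2b.png')
print(proj('wrist',(567,118.6,83))*1.5)
```

```text
[568.4 117.8 131.7] [ 10.6  27.  101.3   0.   51.6  39.5] [-0.9 -0.1 -0.7] 59.3033200580477
[381.6 383.9]
```

View pics/w2b.png

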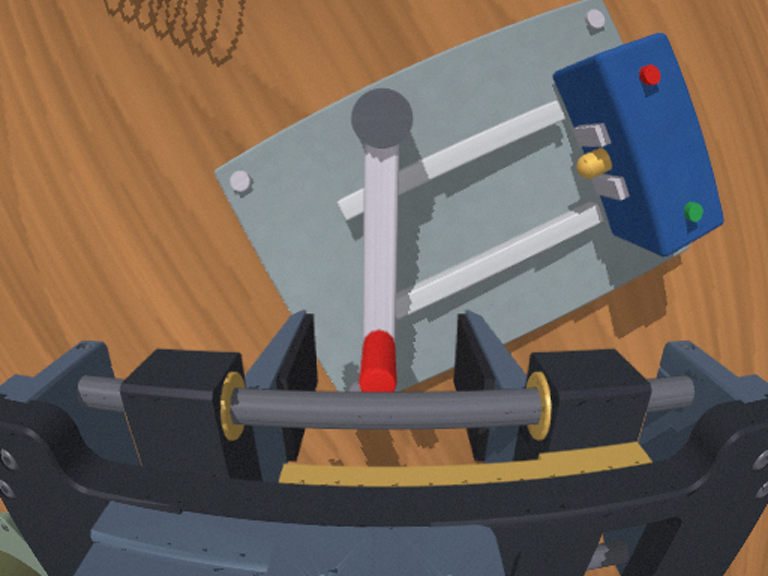

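The peg (378,375) stands between the open fingers and the bar runs up to the hinge. I'll close lightly and swing it.

Request:
move_arm(
  moves=[
    [[0,0,0],0,-1],
    [[0,0,0],0,-1],
    [[0,0,0],0,-1],
    [[0,0,0],0,-1],
    [[0,0,0],0,-1],
    [[0,0,0],0,-1],
  ],
  force=6,
)

```text
time_s: 4.25
ee_pos: [567.9, 117.7, 131.2]
ee_rot: [-64.6, 90.0, 176.5]
force: [-0.9, -0.8, 0.5]
gripper_width: 13.7
```

Request:
move_arm(
  moves=[
    [[0,-0.6,0],0.05,-1],
    [[0,-1.5,0],0.15,-1],
    [[0,-2.5,-0.2],0.25,-1],
    [[0,-3.4,-0.5],0.35,-1],
    [[0,-4.2,-0.9],0.45,-1],
    [[0,-5,-1.3],0.55,-1],
    [[0,-5.8,-1.9],0.65,-1],
    [[0,-6.5,-2.5],0.75,-1],
    [[0,-7.2,-3.2],0.85,-1],
    [[0,-7.8,-3.9],0.95,-1],
    [[0,-8.3,-4.7],1.05,-1],
    [[0,-8.7,-5.6],1.12,-1],
    [[0,-9,-6.5],1.18,-1],
    [[0,-9.3,-7.3],1.22,-1],
    [[0,-9.4,-7.8],1.25,-1],
    [[0,-9.4,-7.8],1.25,-1],
    [[0,-9.4,-7.8],1.25,-1],
  ],
  force=6,
)

```text
time_s: 6.38
ee_pos: [523.3, 231.5, 131.2]
ee_rot: [-24.5, 90.0, 144.9]
force: [-2.1, 0.7, -0.2]
gripper_width: 14.1
```

Run:
```python
from h import *
st=status.state();print(st['ee_pos'],st['qpos'],st['force'],st['gripper_width'])
im=viewer.grab_frame('wrist')
crop(im,0,0,512,384,1.5,'pics/w3b.png')
```

```text
[523.3 231.5 131.2] [ 22.7  26.5 102.5   0.   51.1 123.2] [-2.1  0.7 -0.2] 14.091957201126736
```

View pics/w3b.png

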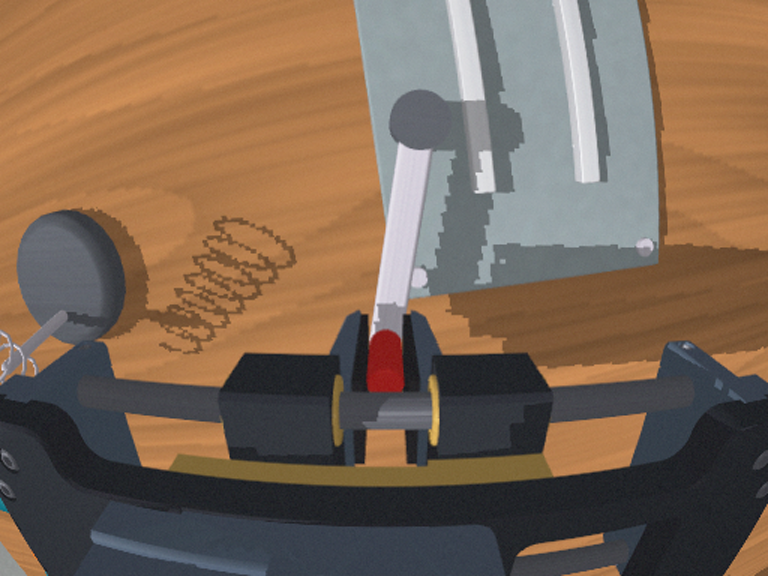

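The lever points alongside the channel, and the gripper still holds the peg (385,360). I'll nudge it to the end stop, release and rise.

Request:
move_arm(
  moves=[
    [[0,-0.2,0],0,-1],
    [[0,-0.5,0],0,-1],
    [[0,-0.5,0],0,-1],
    [[0,-0.5,0],0,-1],
  ],
)

```text
time_s: 6.92
ee_pos: [524.5, 236.0, 131.2]
ee_rot: [94.6, 90.0, -95.9]
force: [-1.4, -2.9, -0.9]
gripper_width: 13.6
```

Request:
move_arm(
  moves=[
    [[0,0,0],0,0],
    [[0,0.2,0],0,0],
    [[0,0.2,0],0,0],
    [[0,0.2,0],0,0],
    [[-1,0.2,0],0,0],
    [[-3,0.2,0],0,0],
    [[-6,0.2,0],0,0],
    [[-10,0.2,0],0,0],
    [[-14,0.2,0],0,0],
    [[-16.5,0.2,0],0,0],
    [[-17,0.2,0],0,0],
    [[-17,0.2,0],0,0],
  ],
)

```text
time_s: 8.43
ee_pos: [523.8, 234.3, 301.0]
ee_rot: [19.4, 90.0, -171.1]
force: [-0.0, -0.7, -0.6]
gripper_width: 45.7
```

Run:
```python
from h import *
st=status.state();print(st['ee_pos'],st['qpos'],st['force'],st['gripper_width'])
im=viewer.grab_frame('wrist');cv2.imwrite('pics/w4.png',im[:,:,::-1])
crop(im,0,0,512,384,1.5,'pics/w4b.png')
a=viewer.grab_frame('scene');b=viewer.grab_frame('side');cv2.imwrite('pics/scene1.png',a[:,:,::-1]);cv2.imwrite('pics/side1.png',b[:,:,::-1])
```

```text
[523.8 234.3 301. ] [ 22.9  17.9  88.9   0.   73.2 123.5] [-0.  -0.7 -0.6] 45.690936371649904
```

View pics/w4b.png

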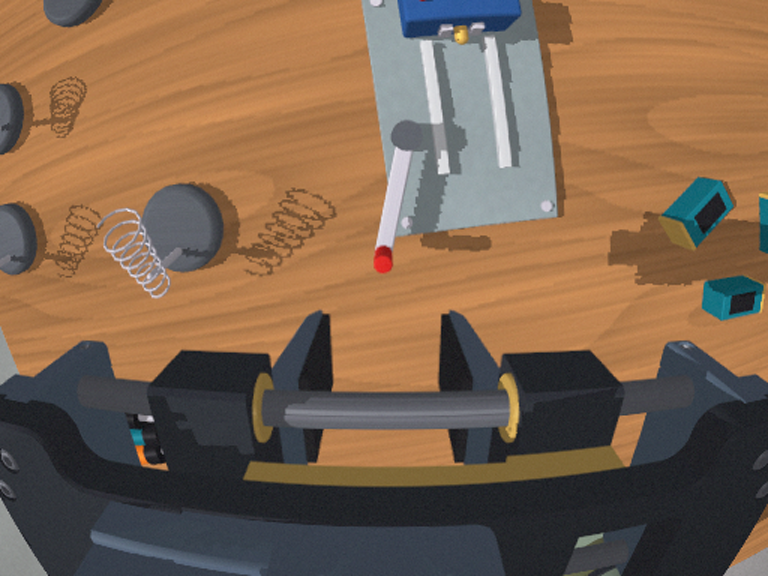

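The lever lies open: red peg at (383,260), bar pointing away from the channel and the channel clear. The iron stand at (180,228) is untouched. Next, to a view over module A.

Run:
```python
from h import *
th=np.radians(-2.35);R2=np.array([[np.cos(th),-np.sin(th)],[np.sin(th),np.cos(th)]])
p=onz('wrist',(383/1.5-.17,265/1.5-.17),83)[:2];q=R2.T@(p-[636,145])-[-25,55];print('peg rel hinge',q,np.hypot(*q),'theta',np.arctan2(-q[0],-q[1]))
d=lambda x,y:(200+x/4-.4,145+y/4-.4)
for p in [(138,443),(147,490),(235,470),(240,437)]: print(p,onz('side',d(*p),0 if p[1]>450 else 40))
go((430,-222,300),-90)
```

```text
peg rel hinge [-91.1  30.8] 96.17030593296245 theta 1.896921784322599
(138, 443) [ 439.  -222.6   40. ]
(147, 490) [ 441.2 -234.8    0. ]
(235, 470) [ 509.2 -234.7    0. ]
(240, 437) [ 512.1 -237.9   40. ]
shift [ 0.1 46.6  0.8] turn -0.184 yaw now -100.6
```

Request:
move_arm(
  moves=[
    [[0,1.5,0],0,1],
    [[0,5,0],0,1],
    [[0,9.5,0.1],0,1],
    [[0,14,0.2],-0.03,1],
    [[0,19,0.3],-0.06,1],
    [[0,24,0.4],-0.08,1],
    [[0,29,0.5],-0.1,1],
    [[0,34,0.6],-0.12,1],
    [[0,39,0.7],-0.15,1],
    [[0,43.5,0.8],-0.17,1],
    [[0,46,0.8],-0.18,1],
    [[0,46.6,0.8],-0.18,1],
    [[0,46.6,0.8],-0.18,1],
    [[0,46.6,0.8],-0.18,1],
  ],
)

```text
time_s: 10.32
ee_pos: [430.9, -221.4, 301.1]
ee_rot: [-71.7, 90.0, 108.1]
force: [0.4, -0.1, 0.2]
gripper_width: 91.3
```

Run:
```python
from h import *
import pickle
st=status.state();print(st['ee_pos'],st['qpos'],st['force'],st['gripper_width'])
pickle.dump(cal('wrist'),open('w5.pkl','wb'))
im=viewer.grab_frame('wrist');cv2.imwrite('pics/w5.png',im[:,:,::-1])
crop(im,0,0,512,384,1.5,'pics/w5b.png')
```

```text
[ 430.9 -221.4  301.1] [-28.6   9.8 100.    0.   70.2  61.6] [ 0.4 -0.1  0.2] 91.28807357630545
```

View pics/w5b.png

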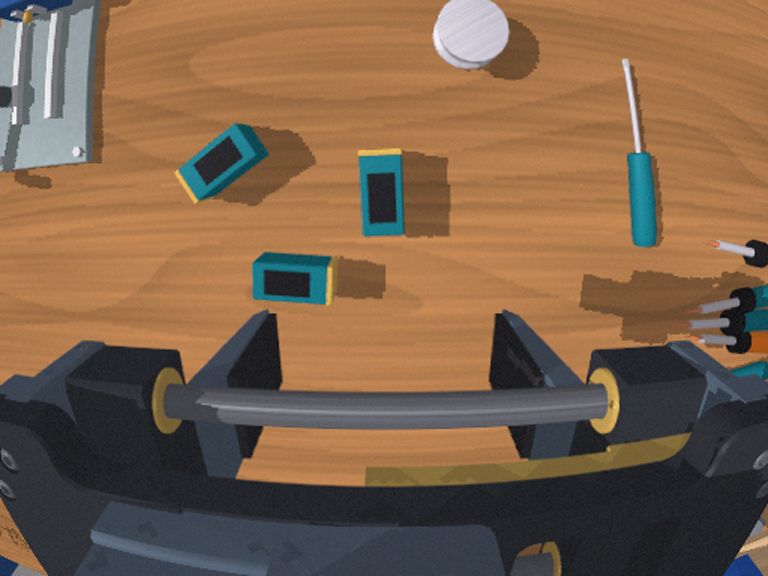

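Candidates here (1.5x picture): A (381,193), B (292,278), C (222,162). Image right is the robot's right, so A is the one meant. Confirming in an enlarged crop.

Run:
```python
from h import *
im=cv2.imread('pics/w5.png')[:,:,::-1]
crop(im,225,90,285,165,8,'pics/w5c.png')
```

```text
(no output)
```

View pics/w5c.png

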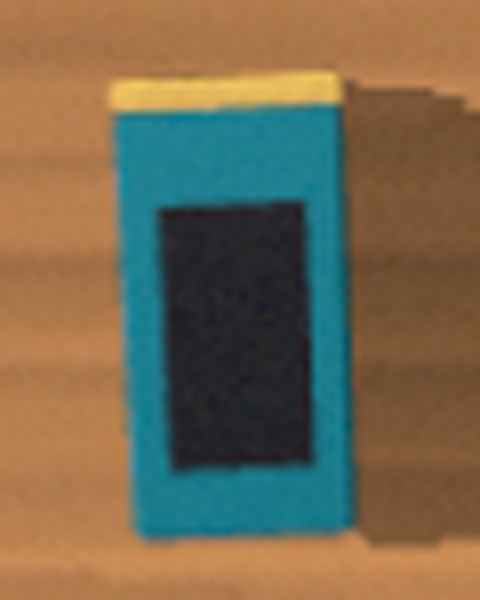

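A is a teal module with brass across its upper (+x) edge and a dark label. Corners in the crop are (110,80), (342,72), (355,530) and (137,535).

Run:
```python
from h import *
import pickle
c=pickle.load(open('w5.pkl','rb'))
q=[onz('wrist',(225+x/8-.44,90+y/8-.44),40,c)[:2] for x,y in [(110,80),(342,72),(355,530),(137,535)]]
q=np.array(q);print(q,'w',np.linalg.norm(q[0]-q[1]),np.linalg.norm(q[2]-q[3]),'l',np.linalg.norm(q[1]-q[2]),np.linalg.norm(q[0]-q[3]))
ax=(q[0]+q[1]-q[2]-q[3])/2;m=np.degrees(np.arctan2(ax[1],ax[0]));lx=q[0]-q[1];print('centre',q.mean(0),'yaw long',m,'yaw from short',np.degrees(np.arctan2(lx[1],lx[0]))-90)
lab=np.array([onz('wrist',(225+x/8-.44,90+y/8-.44),40,c)[:2] for x,y in [(160,210),(303,203),(313,462),(172,468)]]);ax=(lab[0]+lab[1]-lab[2]-lab[3])/2;print('label',lab.mean(0),np.degrees(np.arctan2(ax[1],ax[0])))
C=q.mean(0);go((C[0],C[1],94+0),m-90)
```

```text
[[ 513.  -199.9]
 [ 514.  -233.9]
 [ 445.3 -236. ]
 [ 444.6 -203.1]] w 33.97996722572832 32.89147334306742 l 68.7789059669535 68.48508288492792
centre [ 479.2 -218.2] yaw long 2.2311599505851705 yaw from short 1.6817503067735515
label [ 474.7 -218.3] 2.155939086849157
shift [20.7 -0.3 -4.8] turn -0.042 yaw now -90.2
```

Request:
move_arm(
  moves=[
    [[2,0,-1.5],-0.02,0.5],
    [[6,-0.2,-3.5],-0.04,0.5],
    [[10,-0.3,-4.8],-0.04,0.5],
    [[13,-0.3,-4.8],-0.04,0.5],
    [[15.5,-0.3,-4.8],-0.04,0.5],
    [[17.5,-0.3,-4.8],-0.04,0.5],
    [[19.2,-0.3,-4.8],-0.04,0.5],
    [[20.2,-0.3,-4.8],-0.04,0.5],
    [[20.7,-0.3,-4.8],-0.04,0.5],
    [[20.7,-0.3,-4.8],-0.04,0.5],
    [[20.7,-0.3,-4.8],-0.04,0.5],
  ],
)

```text
time_s: 11.75
ee_pos: [479.3, -219.6, 94.8]
ee_rot: [156.6, 89.9, -21.3]
force: [0.4, -0.2, 0.9]
gripper_width: 68.1
```

Run:
```python
from h import *
st=status.state();print(st['ee_pos'],st['qpos'],st['force'],st['gripper_width'])
go((479,-218,94),-87.9)
im=viewer.grab_frame('wrist')
crop(im,0,0,512,384,1.5,'pics/w6b.png')
```

```text
[ 479.3 -219.6   94.8] [-25.9  25.9 110.7   0.   43.3  62.1] [ 0.4 -0.2  0.9] 68.102982921033
shift [ 0.1 -0.2  0. ] turn -0.001 yaw now -87.9
```

View pics/w6b.png

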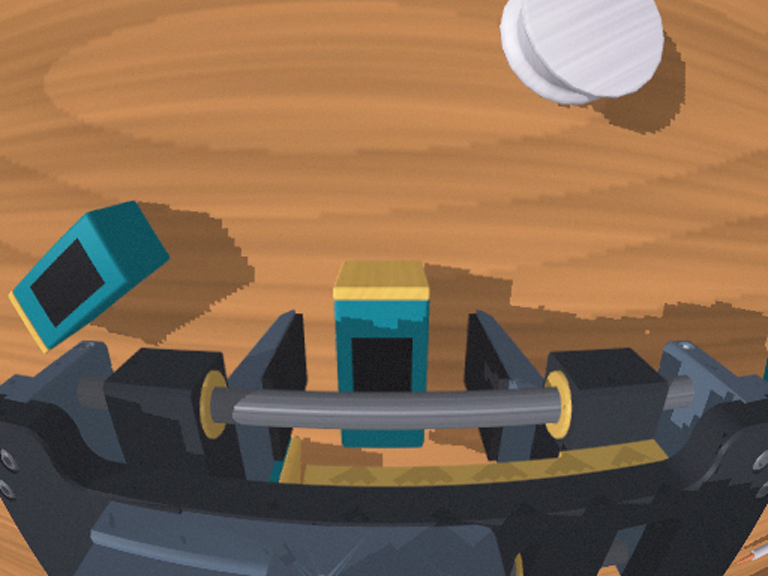

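The module (382,350) is centred and aligned between the fingers, brass end away from the gripper. Gripping and lifting a little.

Request:
move_arm(
  moves=[
    [[0,-0.1,0],0,-1],
    [[0,-0.1,0],0,-1],
    [[0,-0.1,0],0,-1],
    [[0,-0.1,0],0,-1],
    [[0,-0.1,0],0,-1],
    [[0,-0.1,0],0,-1],
    [[-0.5,-0.1,0],0,-1],
    [[-2,-0.1,0],0,-1],
    [[-5,-0.1,0],0,-1],
    [[-8,-0.1,0],0,-1],
    [[-11,-0.1,0],0,-1],
    [[-12,-0.1,0],0,-1],
    [[-12,-0.1,0],0,-1],
    [[-12,-0.1,0],0,-1],
  ],
  force=45,
)

```text
time_s: 13.55
ee_pos: [478.2, -218.1, 213.1]
ee_rot: [-29.6, 89.9, 152.5]
force: [0.4, -0.2, -1.8]
gripper_width: 33.5
```

Run:
```python
from h import *
import pickle
st=status.state();print(st['ee_pos'],st['qpos'],st['force'],st['gripper_width'])
pickle.dump((cal('wrist'),st),open('w7.pkl','wb'))
im=viewer.grab_frame('wrist');cv2.imwrite('pics/w7.png',im[:,:,::-1])
crop(im,0,0,512,384,1.5,'pics/w7b.png')
th=np.radians(-2.35);R2=np.array([[np.cos(th),-np.sin(th)],[np.sin(th),np.cos(th)]])
for jx in (-20,0,20): print(jx,np.array([636,145])+R2@[jx,0])
P=np.array([636,145])+R2@[-15,0]
go((P[0],P[1],215),-92.35)
```

```text
[ 478.2 -218.1  213.1] [-25.8  17.7 102.9   0.   59.6  62.2] [ 0.4 -0.2 -1.8] 33.52038660251291
-20 [616.  145.8]
0 [636. 145.]
20 [656.  144.2]
shift [ -0.2 -35.8 -15.6] turn 0.077 yaw now -87.9
```

View pics/w7b.png

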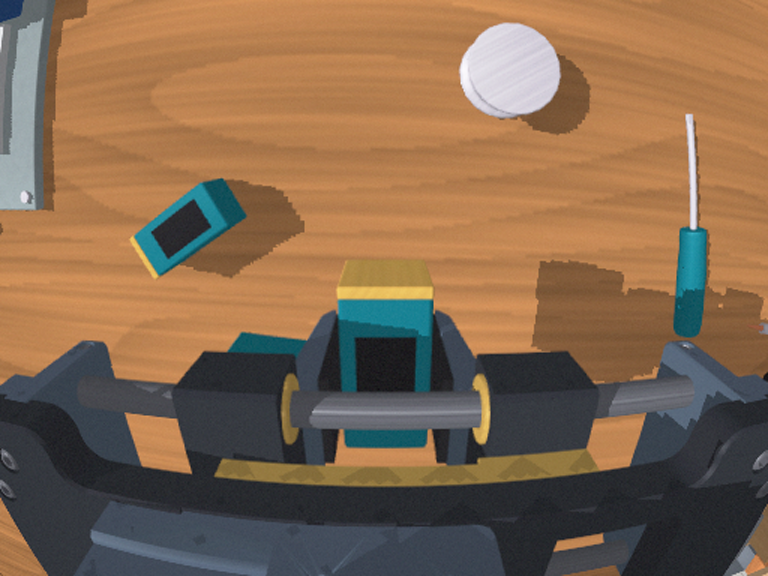

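The module is held square (387,350; opening 33.5 mm). Moving above the channel.

Request:
move_arm(
  moves=[
    [[0,-1,-0.5],0,-1],
    [[0,-3.5,-1.5],0,-1],
    [[0,-7,-3],0.01,-1],
    [[0,-11,-4.8],0.02,-1],
    [[0,-15,-6.5],0.03,-1],
    [[0,-19,-8.3],0.04,-1],
    [[0,-23,-10],0.05,-1],
    [[0,-27,-11.8],0.06,-1],
    [[0,-31,-13.5],0.07,-1],
    [[0,-34,-14.8],0.08,-1],
    [[0,-35.5,-15.5],0.08,-1],
    [[0,-35.8,-15.6],0.08,-1],
    [[0,-35.8,-15.6],0.08,-1],
    [[0,-35.8,-15.6],0.08,-1],
  ],
)

```text
time_s: 15.35
ee_pos: [621.6, 143.8, 214.3]
ee_rot: [41.7, 90.0, -140.9]
force: [0.5, 0.4, -1.7]
gripper_width: 33.9
```

Run:
```python
from h import *
import pickle
st=status.state();print(st['ee_pos'],st['qpos'],st['force'],st['gripper_width'])
pickle.dump((cal('wrist'),st),open('w8.pkl','wb'))
im=viewer.grab_frame('wrist');cv2.imwrite('pics/w8.png',im[:,:,::-1])
crop(im,0,0,512,384,1.5,'pics/w8b.png')
th=np.radians(-2.35);R2=np.array([[np.cos(th),-np.sin(th)],[np.sin(th),np.cos(th)]])
print('tcp jig',R2.T@(st['ee_pos'][:2]-[636,145]))
```

```text
[621.6 143.8 214.3] [ 12.   27.   87.4  -0.   65.5 104.6] [ 0.5  0.4 -1.7] 33.85895254625215
tcp jig [-14.3  -1.8]
```

View pics/w8b.png

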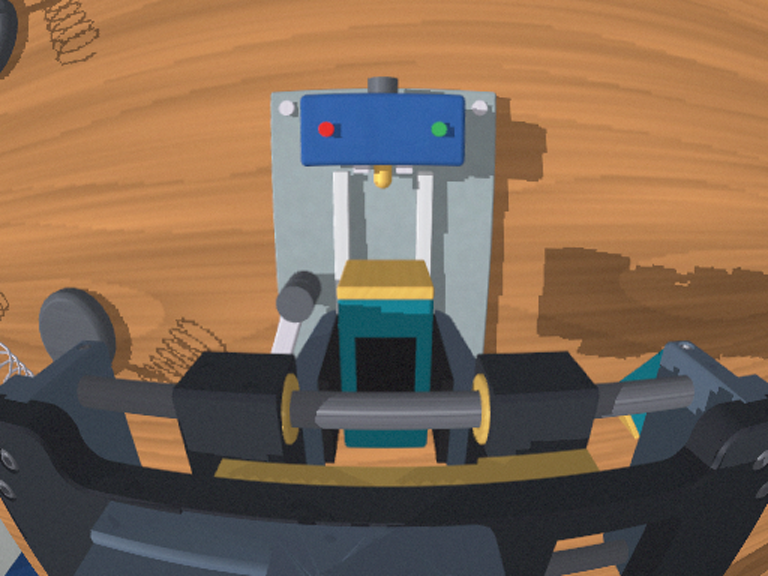

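The brass end (387,270) faces the plunger (382,178) and both rails are visible. Measuring the lateral and yaw offsets.

Run:
```python
from h import *
import pickle
c,st=pickle.load(open('w8.pkl','rb'))
im=cv2.imread('pics/w8.png')[:,:,::-1]
crop(im,190,100,310,240,4,'pics/w8c.png')
T=Ro.from_euler('xyz',st['ee_rot'],degrees=True).as_matrix()
w=lambda x,y:(x/1.5-.17,y/1.5-.17)
th=np.radians(-2.35);R2=np.array([[np.cos(th),-np.sin(th)],[np.sin(th),np.cos(th)]])
f=lambda p,z,l:print(l,R2.T@(onz('wrist',w(*p),z,c)[:2]-[636,145]))
for p in [(302,97),(463,97),(464,165),(302,165)]: f(p,64,'house')
f((382,188),36,'tip')
for p in [(333,172),(350,172),(416,172),(433,172),(349,255),(417,255),(334,255),(434,255)]: f(p,22,'rail')
for p in [(338,290),(433,290)]: f(p,160,'module nose top')
f((275,92),12,'plate +x+y');f((495,94),12,'plate +x-y')
print('yaw jaws', np.degrees(np.arctan2(T[1,1],T[0,1])))
```

```text
house [97.2 42.5]
house [ 96.7 -44. ]
house [ 59.2 -44.8]
house [59.7 43.1]
tip [43.9 -0.1]
rail [53.5 31. ]
rail [53.3 20.2]
rail [ 53.  -21.6]
rail [ 53.2 -32.4]
rail [-0.9 21.9]
rail [ -1.1 -22.7]
rail [-0.8 31.8]
rail [ -1.1 -33.9]
module nose top [19.3 14.4]
module nose top [ 19.1 -18.4]
plate +x+y [108.4  70.3]
plate +x-y [106.4 -74.6]
yaw jaws -92.60068145236211
```

View pics/w8c.png

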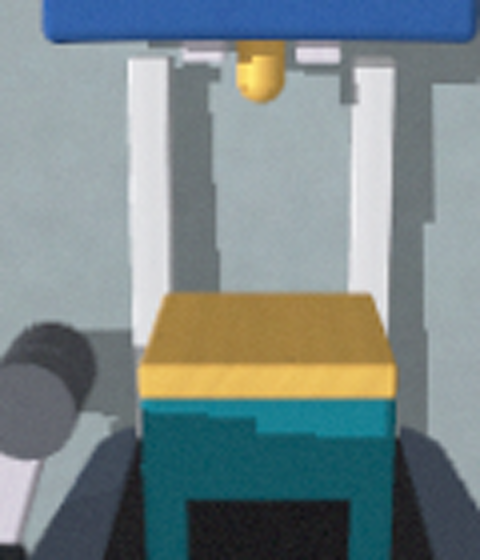

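Request:
move_arm(
  moves=[
    [[0.5,-0.15,0],0,-1],
    [[2,-0.15,0],0,-1],
    [[4,-0.15,0],0,-1],
    [[6,-0.15,0],0,-1],
    [[7.5,-0.15,0],0,-1],
    [[8.6,-0.15,0],0,-1],
    [[9.4,-0.15,0],0,-1],
    [[10,-0.15,0],0,-1],
    [[10.4,-0.15,0],0,-1],
    [[10.6,-0.15,0],0,-1],
    [[10.6,-0.15,0],0,-1],
    [[10.6,-0.15,0],0,-1],
  ],
)

```text
time_s: 16.9
ee_pos: [622.2, 146.5, 108.6]
ee_rot: [-157.6, 90.0, 19.9]
force: [0.7, -0.3, -1.4]
gripper_width: 33.9
```

Run:
```python
from h import *
import pickle
st=status.state();print(st['ee_pos'],st['qpos'],st['force'],st['torque'],st['gripper_width'])
pickle.dump((cal('wrist'),st),open('w9.pkl','wb'))
im=viewer.grab_frame('wrist');cv2.imwrite('pics/w9.png',im[:,:,::-1])
crop(im,160,60,360,260,3,'pics/w9b.png')
T=Ro.from_euler('xyz',st['ee_rot'],degrees=True).as_matrix()
th=np.radians(-2.35);R2=np.array([[np.cos(th),-np.sin(th)],[np.sin(th),np.cos(th)]])
print('tcp jig',R2.T@(st['ee_pos'][:2]-[636,145]),np.degrees(np.arctan2(T[1,1],T[0,1])))
```

```text
[622.2 146.5 108.6] [ 12.2  32.9  94.2   0.   52.9 104.7] [ 0.7 -0.3 -1.4] [-0.   0.2 -0. ] 33.93663583223439
tcp jig [-13.9   0.9] -92.53143514495635
```

View pics/w9b.png

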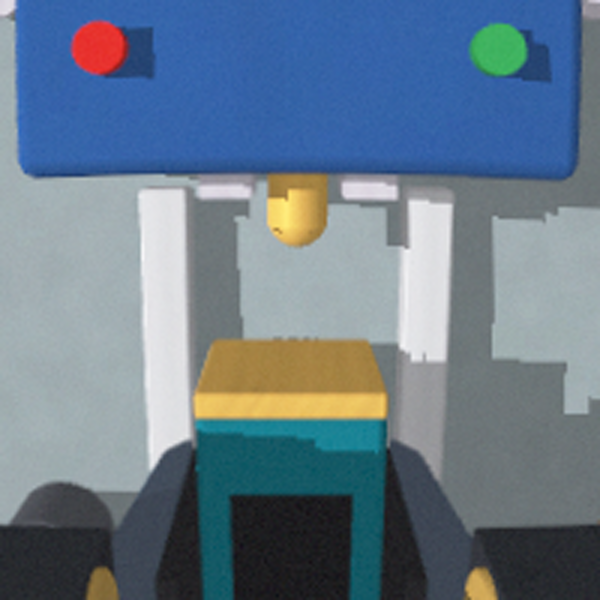

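Run:
```python
from h import *
import pickle
c,st=pickle.load(open('w9.pkl','rb'))
th=np.radians(-2.35);R2=np.array([[np.cos(th),-np.sin(th)],[np.sin(th),np.cos(th)]])
w=lambda x,y:(160+x/3-.33,60+y/3-.33)
f=lambda p,z,l:print(l,R2.T@(onz('wrist',w(*p),z,c)[:2]-[636,145]))
f((297,246),36,'tip');f((267,200),36,'plL');f((328,200),36,'plR')
f((195,395),53.8,'noseL');f((386,395),53.8,'noseR')
f((213,341),14,'nosebotL');f((370,341),14,'nosebotR')
for p in [(188,190),(408,190),(190,430),(398,430)]:f(p,22,'rail in')
for p in [(22,178),(577,176)]:f(p,64,'house')
```

```text
tip [43.9 -0.4]
plL [52.5  5.1]
plR [52.5 -6.1]
noseL [20.6 17.4]
noseR [ 20.5 -15.6]
nosebotL [20.3 17.7]
nosebotR [ 20.2 -16.2]
rail in [53.5 21.3]
rail in [ 53.4 -22.7]
rail in [ 2.8 22.4]
rail in [  2.7 -21.9]
house [59.3 42.8]
house [ 59.5 -44.2]
```

The module sits between the rails, square and about 1 mm off-centre. Its nose is about 24 mm short of the plunger. Advancing to near contact.

Request:
move_arm(
  moves=[
    [[0.05,0.05,-0.3],0,-1],
    [[0.05,0.1,-0.8],0,-1],
    [[0.05,0.1,-1.3],0,-1],
    [[0.05,0.1,-1.7],0,-1],
    [[0.05,0.1,-2.0],0,-1],
    [[0.05,0.1,-2.0],0,-1],
    [[0.05,0.1,-2.0],0,-1],
    [[0.05,0.1,-2.0],0,-1],
  ],
)

```text
time_s: 17.95
ee_pos: [641.8, 144.5, 107.8]
ee_rot: [-25.1, 90.0, 152.4]
force: [-0.3, -0.2, -1.7]
gripper_width: 33.7
```

Request:
move_arm(
  moves=[
    [[0,0,-0.1],0,-1],
    [[0,0,-0.2],0,-1],
    [[0,0,-0.3],0,-1],
    [[0,0,-0.4],0,-1],
    [[0,0,-0.5],0,-1],
    [[0,0,-0.6],0,-1],
    [[0,0,-0.7],0,-1],
    [[0,0,-0.8],0,-1],
    [[0,0,-0.8],0,-1],
    [[0,0,-0.8],0,-1],
  ],
)

```text
time_s: 19.2
ee_pos: [649.1, 144.2, 107.6]
ee_rot: [3.7, 89.9, -178.8]
force: [-5.7, 1.5, 1.1]
gripper_width: 33.9
```

Run:
```python
from h import *
import pickle
st=status.state();print(st['ee_pos'],st['force'],st['torque'],st['gripper_width'])
pickle.dump((cal('wrist'),st),open('w10.pkl','wb'))
im=viewer.grab_frame('wrist');cv2.imwrite('pics/w10.png',im[:,:,::-1])
crop(im,180,90,340,230,5,'pics/w10b.png')
T=Ro.from_euler('xyz',st['ee_rot'],degrees=True).as_matrix()
th=np.radians(-2.35);R2=np.array([[np.cos(th),-np.sin(th)],[np.sin(th),np.cos(th)]])
print('tcp jig',R2.T@(st['ee_pos'][:2]-[636,145]),np.degrees(np.arctan2(T[1,1],T[0,1])))
```

```text
[649.1 144.2 107.6] [-5.7  1.5  1.1] [ 0.1  1.1 -0. ] 33.93854030254805
tcp jig [13.1 -0.3] -92.53697161468916
```

View pics/w10b.png

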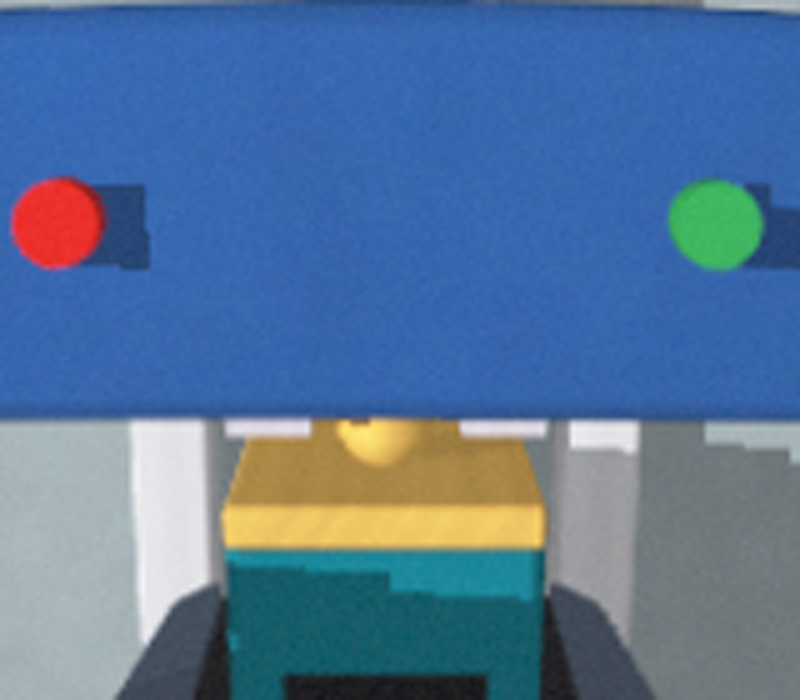

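Contact: the brass end is on the plunger tip (380,440), force -5.7 N, centred. Continuing slowly while watching the force.

Request:
move_arm(
  moves=[
    [[0,0,-0.1],0,-1],
    [[0,0,-0.2],0,-1],
    [[0,0,-0.3],0,-1],
    [[0,0,-0.4],0,-1],
    [[0,0,-0.5],0,-1],
    [[0,0,-0.55],0,-1],
    [[0,0,-0.6],0,-1],
    [[0,0,-0.6],0,-1],
    [[0,0,-0.6],0,-1],
  ],
)

```text
time_s: 20.38
ee_pos: [654.2, 144.0, 107.6]
ee_rot: [4.5, 89.7, -178.0]
force: [-7.4, -0.3, 3.1]
gripper_width: 33.7
```

Request:
move_arm(
  moves=[
    [[0,0,-0.05],0,-1],
    [[0,0,-0.1],0,-1],
    [[0,0,-0.1],0,-1],
    [[0,0,-0.1],0,-1],
  ],
)

```text
time_s: 20.88
ee_pos: [655.0, 143.9, 107.6]
ee_rot: [4.7, 89.7, -177.9]
force: [-7.0, 0.7, 3.5]
gripper_width: 33.6
```

Request:
move_arm(
  moves=[
    [[0,0,-0.05],0,-1],
    [[0,0,-0.1],0,-1],
    [[0,0,-0.1],0,-1],
    [[0,0,-0.1],0,-1],
  ],
)

```text
time_s: 21.38
ee_pos: [655.5, 144.0, 107.6]
ee_rot: [4.4, 89.6, -178.1]
force: [-9.1, 0.4, 3.4]
gripper_width: 33.7
```

Run:
```python
from h import *
st=status.state();print(st['ee_pos'],st['force'],st['torque'],st['gripper_width'])
im=viewer.grab_frame('wrist')
crop(im,180,90,340,230,5,'pics/w11b.png')
im=viewer.grab_frame('side')
crop(im,220,140,310,210,8,'pics/s11.png')
```

```text
[655.5 144.  107.6] [-9.1  0.4  3.4] [ 0.1  1.7 -0. ] 33.738823436733036
```

View pics/w11b.png

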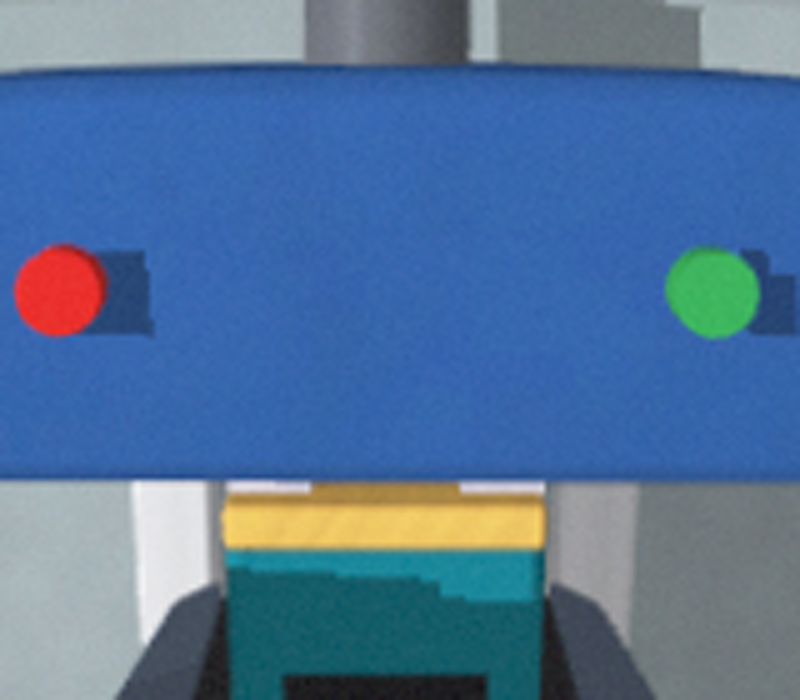

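View pics/s11.png

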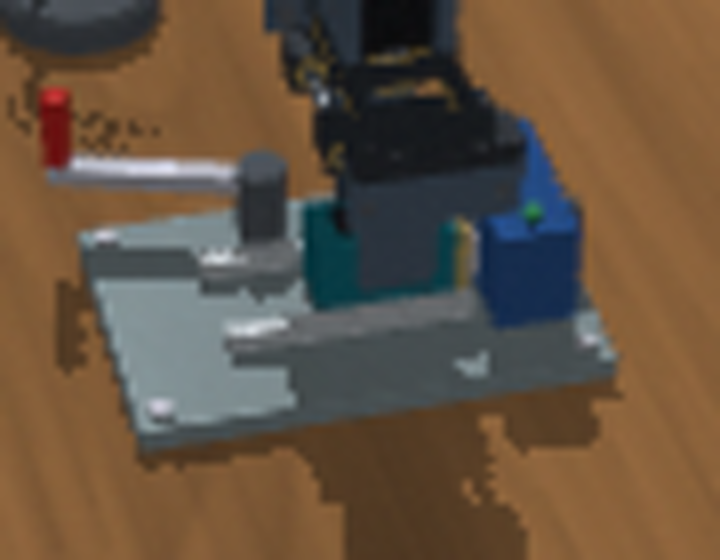

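Nearly at the stops. The lever stays open (red peg at upper left in the side view) and the module is straight. Continuing in 1 mm steps.

Request:
move_arm(
  moves=[
    [[0,0,-0.05],0,-1],
    [[0,0,-0.1],0,-1],
    [[0,0,-0.1],0,-1],
    [[0,0,-0.1],0,-1],
  ],
)

```text
time_s: 21.98
ee_pos: [655.7, 143.9, 107.3]
ee_rot: [4.9, 89.5, -177.6]
force: [-11.3, 0.6, 4.4]
gripper_width: 33.9
```

Request:
move_arm(
  moves=[
    [[0,0,-0.05],0,-1],
    [[0,0,-0.1],0,-1],
    [[0,0,-0.1],0,-1],
    [[0,0,-0.1],0,-1],
  ],
)

```text
time_s: 22.48
ee_pos: [655.8, 143.9, 107.3]
ee_rot: [4.8, 89.4, -177.8]
force: [-13.8, 1.6, 5.9]
gripper_width: 33.9
```

The position has stopped at 655.8 and force is building, so the module is on the stops. A little more push for margin.

Request:
move_arm(
  moves=[
    [[0,0,-0.05],0,-1],
    [[0,0,-0.1],0,-1],
    [[0,0,-0.15],0,-1],
    [[0,0,-0.2],0,-1],
    [[0,0,-0.25],0,-1],
    [[0,0,-0.25],0,-1],
    [[0,0,-0.25],0,-1],
    [[0,0,-0.25],0,-1],
  ],
  force=50,
)

```text
time_s: 23.48
ee_pos: [656.2, 143.9, 107.1]
ee_rot: [4.9, 89.1, -177.6]
force: [-19.3, 2.1, 9.1]
gripper_width: 33.9
```

Run:
```python
from h import *
st=status.state();print(st['ee_pos'],st['force'],st['torque'],st['gripper_width'],st['time_s'])
im=viewer.grab_frame('wrist')
crop(im,0,0,512,384,1.5,'pics/w12b.png')
crop(im,180,90,340,230,5,'pics/w12c.png')
im=viewer.grab_frame('scene')
crop(im,150,100,330,280,4,'pics/s12.png')
st=status.state();print(st['ee_pos'],st['force'])
T=Ro.from_euler('xyz',st['ee_rot'],degrees=True).as_matrix();print(np.degrees(np.arctan2(T[1,1],T[0,1])),T[:,0]*100)
```

```text
[656.2 143.9 107.1] [-19.3   2.1   9.1] [ 0.2  3.1 -0.1] 33.92468876583308 23.475
[656.2 143.9 107.1] [-19.3   1.2   8.3]
-92.5599848857947 [  -1.6   -0.1 -100. ]
```

View pics/w12c.png

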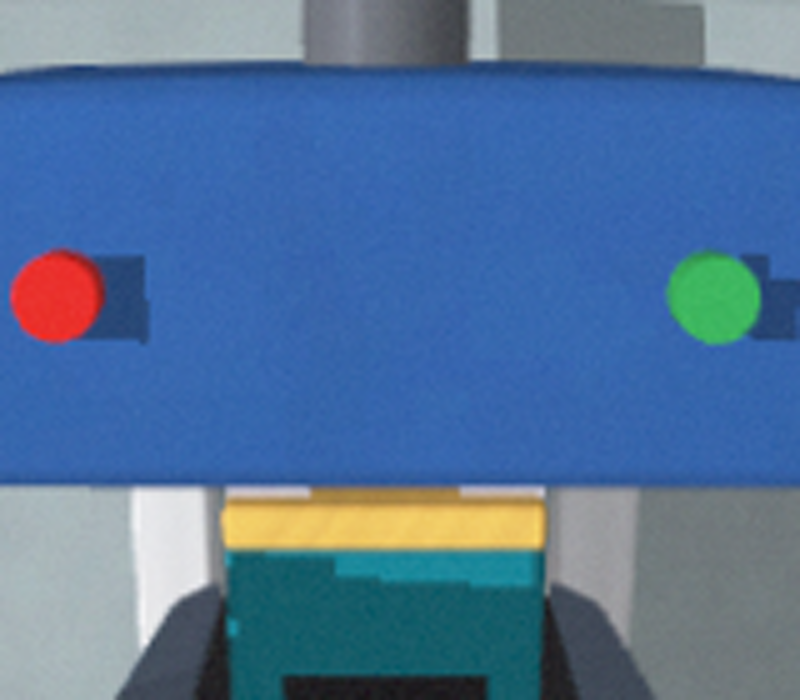

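View pics/s12.png

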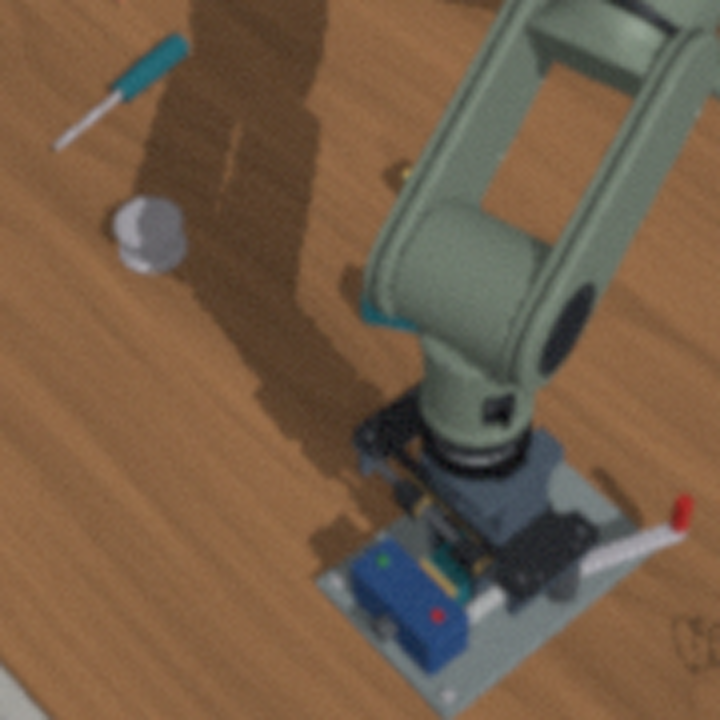

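View pics/w12b.png

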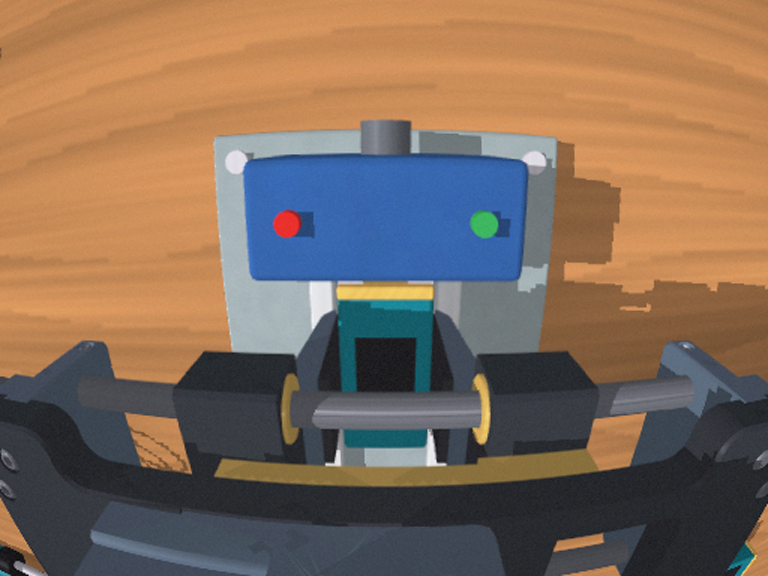

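Request:
move_arm(
  moves=[
    [[0,0,0],0,-1],
    [[0,0,0],0,-1],
    [[0,0,0],0,-1],
    [[0,0,0],0,-1],
  ],
)

```text
time_s: 24.08
ee_pos: [656.2, 143.9, 107.1]
ee_rot: [4.9, 89.1, -177.7]
force: [-19.0, 1.7, 7.6]
gripper_width: 33.7
```

Run:
```python
from h import *
st=status.state();print(st['ee_pos'],st['force'],st['gripper_width'],st['time_s'])
if -26<st['force'][0]<-15: print(env.job_done())
```

```text
[656.2 143.9 107.1] [-19.    1.7   7.6] 33.66483987741063 24.075
the job is handed in; nothing more can be done
None
```

I swung the red lever open, picked up the rightmost teal module, lowered it between the rails and pressed it onto the stops. I handed the job in at about 24 s with the module still held; the system gives no verdict.

- **Lever:** measured at about 1.90 rad in the wrist picture after release. It was still open in the last scene picture.
- **Pressing:** the module stopped moving at the position expected for the stops, about 0.3 mm from the stop plane by my measurement. The steady push is 19 N, which leaves about 10 N on the stops after the 9 N spring. The floor may carry a few newtons of that, since the module bears lightly on it (about 8 N upward on the tool).
- **Alignment:** within about 1 mm of the plunger axis and square within about 0.5°. The tool tilts about 0.9° under the push.
- **Grip:** 50 N, finger opening 33.7 mm, and no slip was visible.
- **Bystanders:** the arm and gripper kept clear of all three. The reel and screwdriver look unmoved in the last scene picture. I did not measure them again, and I last saw the iron stand in full earlier in the run.

No check failed. The only disagreement was that some jig points measured up to about 5 mm off the stated sizes. I placed the module by measuring it directly against the plunger and rails instead.

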